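Tare the kitchen scale with its thumbwheel

ROBOT

A 6-joint arm with a two-finger parallel gripper is mounted at the origin on the work surface. World frame = base frame: x ahead of the robot, y to its left, z up, the work surface at z = 0. Lengths are in m, angles in rad, forces in N, time in s.
With the tool pointing down it reaches from about 0.425 to 0.95 m from the base axis. Payload 3.5 kg.
Tool frame: the origin (TCP) lies on the centre line of the jaws, within the pads' length; the fingertips stand 19 mm ahead of it and the grasp point (between the pads) is the TCP; z points along the fingers, y is the line along which they close (so a half turn about z gives the same grasp; the last joint's range is limited). The gripper opens to 85 mm and grips with 20 to 120 N. Pads are 22 mm wide; open, the fingers measure 114 mm over their backs; the gripper's body (76 mm by 85 mm) begins 54 mm behind the grasp point. The pads swing forward as they close: fully open they stand 13 mm farther back than shut.
Start: joints at [1.196, 0.286, 1.577, -0, 1.279, -0.15], TCP at [0.15, 0.658, 0.25] pointing down, gripper open.
Joint ranges: [-2.77, 2.77], [-0.9, 2.22], [0.21, 2.48], [-1.53, 4.67], [0.24, 2.81], [-2.84, 2.84]. Speed limits (rad/s): [2.79, 2.79, 3.14, 3.14, 3.14, 3.14].

INTERFACE

Orientations are given as a unit quaternion [x, y, z, w].
In Python, from plant import status, cams, ctrl gives the robot as it stands.
- The arm moves only by the shell command python3 -m inch 'ROWS' [FORCE]. ROWS is JSON, a list of rows, each a list of 3 entries, a list of its own where there are three numbers: the opening, from -1 (shut) to 1 (fully open), then the shift along the tool's x, y, z in cm, then the turn about the tool's z in rad. In form: [[jaw, [dx, dy, dz], twist], ...]. A call has 1 to 20 rows; each row is the pose to reach, as a shift and turn from the pose commanded when the call began, along the tool's axes at that moment; what a row does not reach only later rows make up. A row lasts 1/10 s, in which the tool goes at most 50 mm and 8.59 degrees, less where a joint would pass 70% of its speed; a pose out of reach is approached as far as the arm can. A call with a gripper value outside its range is refused whole. The fingers move at their own pace and stop on an object; FORCE is the grip in N (left out, the last holds). Time passes only in rows, so rows that repeat a pose let the fingers close. It gives the time, the measured TCP pose, the force and the opening at its end, in the units of the state.
- status.get_state(): the state, without advancing time (a new reading comes with each control period).
- cams.read_camera(name): name is "side" or "top" or "wrist"; returns the picture (400x640x3 uint8, blue, green, red); there is no depth.
- cams.calibration(name): a dict with "camera_matrix" (3x3 intrinsics, pixels), "cam_to_world" (4x4, takes a point from camera to world coordinates); the wrist camera has in their place "mount" (4x4, takes a point from camera to tool coordinates, whose origin is the TCP and whose axes are the flange's). Camera axes: x right, y down, z forward; pixel columns grow to the right and rows downward; lengths in m; the calibration is good to about 2 mm. The wrist camera is an equidistant fisheye: a pixel r from the principal point sees the ray r / f radians off the axis. A picture is of the moment at which its call begins: read the wrist's pose just before it. calibration takes no time and is no camera call.
- ctrl.sign_off(): hands the job in, once; it reports no verdict.
The state is a dict: "time": time; "qpos": joint angles; "dq": joint speeds; "joint_efforts": joint torques, N m; "eef_pos": TCP position; "tcp_rot": TCP orientation; "contact_force": force on the tool from outside, world axes, zero at the start; "wrist_torque": the same for the moment, N m; "opening": opening from 0.0 (shut) to 1.0 (fully open).
Only numpy, scipy, OpenCV 4.12 (cv2) and the standard library are available. Lean on these libraries where they do the work, as an engineer would, in place of code of your own. Each camera call takes 0.05 s, during which the arm holds its last target. There are 200 camera calls.

TASK

The empty vinegar dish stands on the pan of the kitchen scale and the dial's long needle shows its weight. With one fingertip, roll the wide thumbwheel in the top of the scale until the long needle points at the zero mark, the long thick bar on the dial. Leave the narrow thumbwheel with its marker tab as set, and leave the dish where it stands on the pan.

Things in the scene. Friction and masses are not known exactly. Their poses are not given: they have to be found in the camera images.
- zero_wheel_top (a point): Top of the scale's wide thumbwheel: grey, ribbed, on edge in a slot, radius 25, width 20 mm, axle along y; only its top 11 mm shows above the flat case top (50 mm up; fixed white case 170 x 280 mm). Point fixed to the case, 61 mm up; x to the dial (away from the robot, within 30 degrees), y to the pan, z up. The axle is rigid. Narrow wheel (8 mm wide) 66 mm to -y: not to be used.
- zero_wheel (a joint): Angle (rad) of the wide wheel and, geared 1:1, of the long black needle: 0 at the zero mark (long thick bar, +x side of the dial), positive clockwise from above; starts at 0.6 to 1.2. Fingertip pressing on its top (felt as contact, then 3 to 25 N) and drawn to -x lowers it, to +x raises it: 25 mm of travel per rad, little slip. Turns with 1 N at the rim; stays where left.
- marker_tab (a point): Middle of the small brass marker tab, 7 x 7 x 5 mm, on the flat dark bezel round the white dial, 47 mm from the dial's centre, 54 mm above the cart. The narrow wheel moves it; it stays as set. The dial (radius 43 mm, face 55 mm above the cart) is centred 84 mm to +x and 32 mm to -y of the wide wheel's top; the needle reaches 37 mm from its centre.
- dish_centre (a point): Centre, half-way up, of the white ceramic vinegar dish, 72 mm across, 24 mm high, loose on the scale's round pan; its rim is 94 mm above the cart. The pan (radius 60 mm, top 70 mm above the cart) is centred 52 mm to +x and 112 mm to +y of the wide wheel's top. The dish stays there.
There are look-alikes about, which are no part of the job. There is more than one size of the part that bears dish_centre; the job needs the smallest.

How it is judged:
By the outcome, as a careful person would: the job done as asked, in the order asked, and still so for the second after the job is handed in, with the robot touching nothing.
It also fails if it takes over 32 s, if anything falls off the work surface, if the arm or the gripper's body presses on something with over 40 N, if the wrist force passes 120 N, or if a joint passes its speed limit or range.

## Working session

There is one attempt and no reset: what is moved stays moved. The work goes in short steps, Python scripts to look and compute and a shell command to move; the robot and the scene stay as the last step left them, time stands still between calls to the robot, and variables do not carry over. Pictures are saved under pics/ and viewed, on a budget of 10 in all, crops included, one or two more only if the job needs it, and the job is handed in when it is done.

```bash
mkdir -p pics; ls; python3 - <<'E'
from plant import status,cams
import cv2,numpy as np
print(status.get_state())
for n in("side","top"):
    c=cams.calibration(n);print(n,np.round(c["camera_matrix"],1).tolist(),np.round(c["cam_to_world"],3).tolist())
print(cams.calibration("wrist"))
a=cams.read_camera("top");b=cams.read_camera("side")
cv2.imwrite("pics/top0.png",a);cv2.imwrite("pics/side0.png",b)
E
```

```text
pics
{'time': 0.0, 'qpos': array([ 1.19600294e+00,  2.87204130e-01,  1.57818177e+00,  3.52985805e-05,
        1.27861771e+00, -1.49968269e-01]), 'dq': array([-1.01664705e-04,  6.61247870e-07,  1.35880413e-03, -1.44461887e-03,
        1.63849237e-03, -7.83212392e-04]), 'joint_efforts': array([ 7.72631065e-04, -4.05967641e+01, -2.92635351e+01, -1.07220967e-04,
        5.74047255e-03, -8.53538637e-06]), 'eef_pos': array([0.15019578, 0.65744452, 0.24891891]), 'tcp_rot': array([ 1.12180946e-01,  9.93687064e-01, -1.15983798e-03, -3.28994430e-04]), 'contact_force': array([ 0.26977716, -0.73791854,  0.197793  ]), 'wrist_torque': array([-0.02278099,  0.00319958, -0.01952255]), 'opening': 1.0012881323282627}
side [[383.8, 0.0, 323.6], [0.0, 383.8, 206.6], [0.0, 0.0, 1.0]] [[-0.941, -0.217, 0.261, 0.372], [-0.34, 0.615, -0.712, 0.611], [-0.006, -0.758, -0.652, 0.513], [0.0, 0.0, 0.0, 1.0]]
top [[465.1, 0.0, 312.0], [0.0, 465.1, 207.7], [0.0, 0.0, 1.0]] [[0.095, -0.973, 0.211, 0.379], [-0.995, -0.093, 0.023, 0.086], [-0.002, -0.212, -0.977, 0.961], [0.0, 0.0, 0.0, 1.0]]
{'camera_matrix': array([[309.70691629,   0.        , 320.2109184 ],
       [  0.        , 309.70691629, 195.37773927],
       [  0.        ,   0.        ,   1.        ]]), 'mount': array([[ 3.19988951e-04, -9.51457570e-01, -3.07779775e-01,
         7.80576308e-02],
       [ 9.99999761e-01,  1.15592496e-04,  6.82330472e-04,
         8.04665898e-04],
       [-6.13631460e-04, -3.07779919e-01,  9.51457379e-01,
        -1.22621086e-01],
       [ 0.00000000e+00,  0.00000000e+00,  0.00000000e+00,
         1.00000000e+00]])}
```

View pics/top0.png

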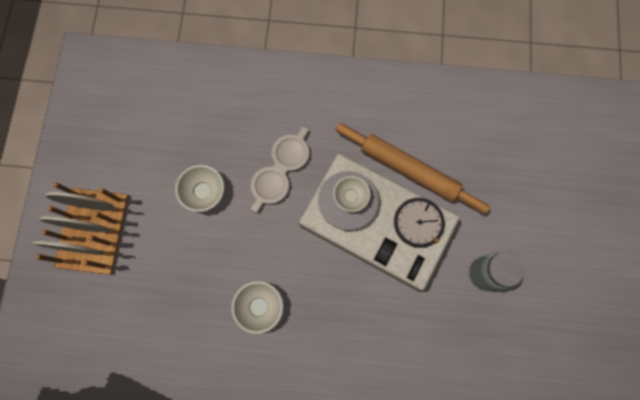

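View pics/side0.png

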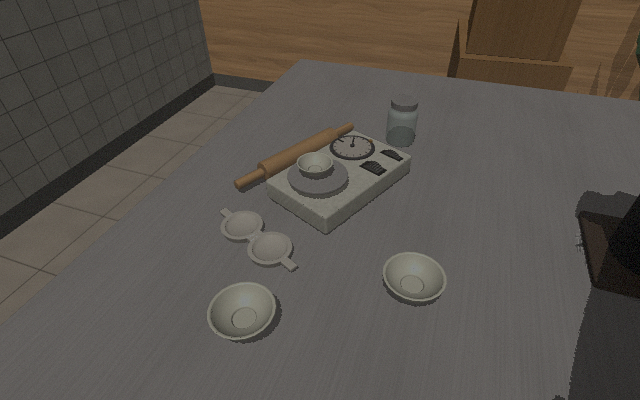

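The wide wheel is at (386,252) and the narrow one at (416,268). The dial is at (419,222), and the pan at (348,200) carries the smallest of the three bowls. The two larger bowls, at (200,190) and (258,307), are look-alikes. I'll confirm this in an enlarged crop and work out the geometry.

```bash
cat > h.py <<'E'
import numpy as np,cv2
from plant import status,cams
from scipy.spatial.transform import Rotation as R
def ray(n,u,v,z):
    c=cams.calibration(n);T=c["cam_to_world"];d=T[:3,:3]@np.linalg.solve(c["camera_matrix"],[u,v,1]);o=T[:3,3]
    return o+d*(z-o[2])/d[2]
E
python3 - <<'E'
from h import *
a=cv2.imread("pics/top0.png")[145:300,290:480]
cv2.imwrite("pics/crop.png",cv2.resize(a,None,fx=4,fy=3.87,interpolation=cv2.INTER_CUBIC))
w=ray("top",386,252,.058);n=ray("top",416,268,.058);d=ray("top",419,222,.055);p=ray("top",348,200,.07)
print(w,n,d,p)
# fit rigid 2D: local points -> world
L=np.array([[0,0],[0,-.066],[.084,-.032],[.052,.112]]);W=np.array([w,n,d,p])[:,:2]
Lc=L-L.mean(0);Wc=W-W.mean(0)
z=np.sum((Wc@[1,1j])*np.conj(Lc@[1,1j]));th=np.angle(z);c,s=np.cos(th),np.sin(th);M=np.array([[c,-s],[s,c]])
t=W.mean(0)-M@L.mean(0);print("yaw",th,"top",t,"res",(L@M.T+t-W).round(4).tolist())
st=status.get_state();Rt=R.from_quat(st["tcp_rot"]).as_matrix();print(Rt.round(3).tolist())
E
```

```text
[ 0.49931165 -0.04479485  0.058     ] [ 0.47388933 -0.10436685  0.058     ] [ 0.56536263 -0.10652524  0.055     ] [0.59299515 0.0376708  0.07      ]
yaw -0.40914722249448926 top [ 0.50030364 -0.04418902] res [[0.001, 0.0006], [0.0002, -0.0004], [-0.0007, -0.0004], [-0.0004, 0.0002]]
[[-0.975, 0.223, -0.001], [0.223, 0.975, -0.002], [0.0, -0.002, -1.0]]
```

View pics/crop.png

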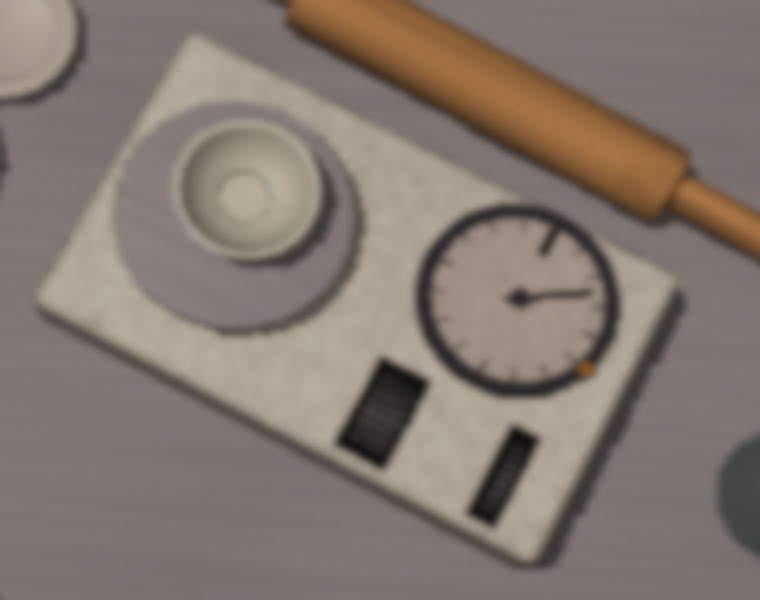

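The crop shows the small bowl on the pan at (245,195) and the wide wheel at (383,412), with the narrow wheel at (505,475). On the dial, the bar is at (550,240), the long needle tip at (590,292) and the brass tab at (585,370). The needle is about 1.0 rad clockwise of the bar, so I need roughly 25 mm of draw. I'll shut the jaws and go above the wheel.

```bash
python3 -m inch '[[-1,[-36,-23.5,3],0],[-1,[-36,-23.5,3],0.1],[-1,[-36,-23.5,3],0.18],[-1,[-36,-23.5,3],0.18],[-1,[-36,-23.5,3],0.18],[-1,[-36,-23.5,3],0.18],[-1,[-36,-23.5,3],0.18],[-1,[-36,-23.5,3],0.18],[-1,[-50.6,-60.7,9.8],0.18],[-1,[-50.6,-60.7,9.8],0.18],[-1,[-50.6,-60.7,9.8],0.18],[-1,[-50.6,-60.7,9.8],0.18],[-1,[-50.6,-60.7,9.8],0.18],[-1,[-50.6,-60.7,9.8],0.18],[-1,[-50.6,-60.7,9.8],0.18],[-1,[-50.6,-60.7,9.8],0.18],[-1,[-50.6,-60.7,9.8],0.18],[-1,[-50.6,-60.7,9.8],0.18],[-1,[-50.6,-60.7,9.8],0.18],[-1,[-50.6,-60.7,9.8],0.18]]' 20
python3 - <<'E'
from h import *
s=status.get_state();Rt=R.from_quat(s["tcp_rot"]).as_matrix();print(s["eef_pos"],Rt.round(3).tolist(),s["contact_force"],s["opening"])
cv2.imwrite("pics/w1.png",cams.read_camera("wrist"))
E
```

```text
time: 2.1
eef_pos: [0.5081, -0.0456, 0.1522]
tcp_rot: [0.201, 0.98, 0.0, -0.0]
contact_force: [-0.3, -0.6, -0.1]
opening: -0.0
[ 0.50807311 -0.04557171  0.15216491] [[-0.92, 0.393, -0.001], [0.393, 0.92, 0.0], [0.001, 0.0, -1.0]] [-0.33948112 -0.62517317 -0.13649942] -0.00025319430179917554
```

View pics/w1.png

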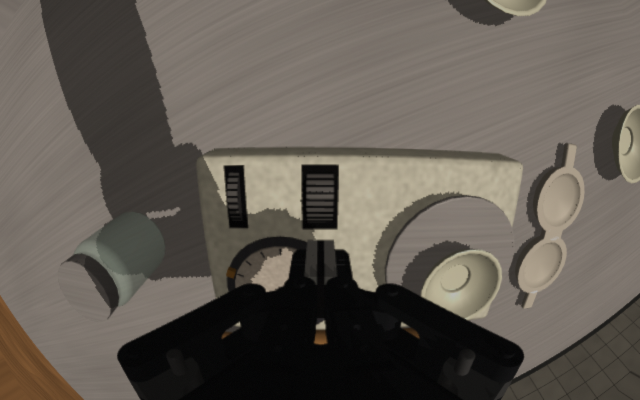

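The wide wheel spans (302–338, 166–228) and lies in line with the shut fingers, which sit at column 320. The narrow wheel is at (235,197) and the dial is under the gripper. I'll compute the wheel top from this view.

```bash
cat >> h.py <<'E'
def wray(u,v,z,pos,q):
    c=cams.calibration("wrist");K=c["camera_matrix"];x=np.array([(u-K[0,2])/K[0,0],(v-K[1,2])/K[1,1]]);r=np.hypot(*x)
    d=np.r_[x/r*np.sin(r),np.cos(r)];Rt=R.from_quat(q).as_matrix();m=c["mount"]
    o=pos+Rt@m[:3,3];d=Rt@m[:3,:3]@d
    return o+d*(z-o[2])/d[2]
E
python3 - <<'E'
from h import *
s=status.get_state();p=s["eef_pos"];Rt=R.from_quat(s["tcp_rot"]).as_matrix()
for u,v,z in((320.5,166,.05),(320,228,.05),(303,197,.05),(338,197,.05),(320,197,.058)):
    g=wray(u,v,z,p,s["tcp_rot"]);print(g.round(4),"tool",(Rt.T@(g-p)).round(4))
g=np.array([.5003,-.0442,.061]);print("top est in tool",Rt.T@(g-p))
E
```

```text
[ 0.4825 -0.033   0.05  ] tool [0.0284 0.0013 0.1023]
[ 0.5285 -0.053   0.05  ] tool [-0.0217  0.0009  0.1023]
[ 0.4995 -0.0548  0.05  ] tool [ 0.0042 -0.0121  0.1023]
[ 0.5101 -0.0301  0.05  ] tool [0.0042 0.0147 0.1023]
[ 0.5022 -0.0418  0.058 ] tool [0.0068 0.0009 0.0943]
top est in tool [ 0.00763166 -0.00204288  0.09130605]
```

```bash
python3 -m inch '[[-1,[0,0.0,3],0],[-1,[0,0,5.5],0],[-1,[0,0,6.6],0],[-1,[0,0,6.8],0],[-1,[0,0,6.8],0],[-1,[0,0,6.8],0]]'; python3 -m inch '[[-1,[0,0,0.1],0],[-1,[0,0,0.2],0],[-1,[0,0,0.2],0],[-1,[0,0,0.2],0]]'
```

```text
time: 2.75
eef_pos: [0.5094, -0.0465, 0.0857]
tcp_rot: [0.201, 0.98, -0.0, 0.001]
contact_force: [-0.1, 0.1, -0.2]
opening: -0.002
time: 3.15
eef_pos: [0.5085, -0.0466, 0.0825]
tcp_rot: [0.201, 0.98, -0.0, 0.0]
contact_force: [0.2, -0.4, -0.1]
opening: -0.002
```

```bash
python3 -m inch '[[-1,[0,0,0.1],0],[-1,[0,0,0.2],0],[-1,[0,0,0.2],0]]'; python3 -m inch '[[-1,[0,0,0.1],0],[-1,[0,0,0.1],0],[-1,[0,0,0.1],0]]'
```

```text
time: 3.45
eef_pos: [0.5083, -0.0465, 0.0801]
tcp_rot: [0.201, 0.98, -0.0, -0.0]
contact_force: [0.8, -0.5, 1.0]
opening: 0.003
time: 3.75
eef_pos: [0.5089, -0.0467, 0.08]
tcp_rot: [0.201, 0.98, -0.0, 0.001]
contact_force: [-0.3, -0.9, 4.9]
opening: 0.002
```

Contact, as expected at 61 mm. I'll press a bit more and draw 12 mm towards -x (tool +x).

```bash
python3 -m inch '[[-1,[0,0,0.1],0],[-1,[0,0,0.1],0],[-1,[0.2,0,0.1],0],[-1,[0.4,0,0.1],0],[-1,[0.6,0,0.1],0],[-1,[0.6,0,0.1],0]]';python3 -m inch '[[-1,[0.2,0,0],0],[-1,[0.4,0,0],0],[-1,[0.6,0,0],0],[-1,[0.6,0,0],0]]'
python3 - <<'E'
from h import *
print(status.get_state()["contact_force"])
t=cams.read_camera("top")[145:300,290:480];cv2.imwrite("pics/t2.png",cv2.resize(t,None,fx=4,fy=3.87,interpolation=cv2.INTER_CUBIC))
E
```

```text
time: 4.35
eef_pos: [0.5044, -0.0448, 0.0799]
tcp_rot: [0.201, 0.98, -0.0, 0.002]
contact_force: [-0.1, -0.9, 6.8]
opening: -0.003
time: 4.75
eef_pos: [0.4989, -0.0424, 0.0799]
tcp_rot: [0.201, 0.98, -0.0, 0.002]
contact_force: [0.4, -0.1, 5.7]
opening: 0.001
[ 0.38417354 -0.09744366  5.67027279]
```

View pics/t2.png

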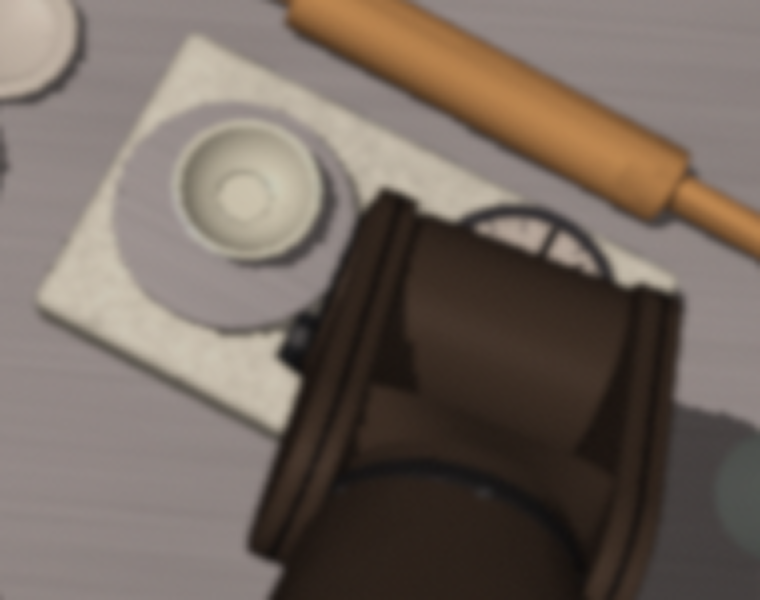

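The arm hides the needle here: only the bar, at about (550,240), is in view. I'll try the side view, enlarged.

```bash
python3 - <<'E'
from h import *
a=cams.read_camera("side")[115:185,310:420];b=cv2.imread("pics/side0.png")[115:185,310:420]
cv2.imwrite("pics/s2.png",cv2.resize(np.hstack([b,a]),(800,255),interpolation=cv2.INTER_CUBIC))
E
```

```text
(no output)
```

View pics/s2.png

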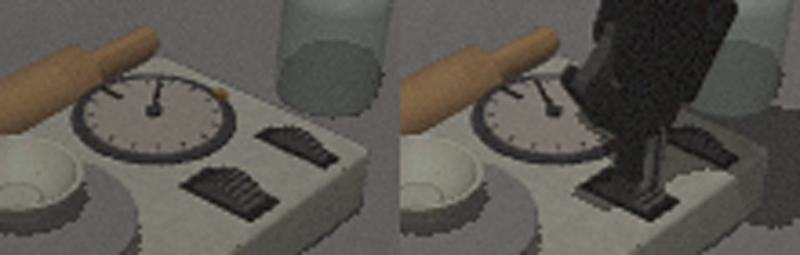

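The side view does show the dial: the needle has moved from (155,85) on the left to (540,82) on the right, and the bar is at (510,90). I'll measure the angle by sampling the dial in polar form.

```bash
cat >> h.py <<'E'
th=-.409;W0=np.array([.5003,-.0442])
def needle(img,n="side"):
    c=cams.calibration(n);T=np.linalg.inv(c["cam_to_world"]);K=c["camera_matrix"]
    g=cv2.cvtColor(img,cv2.COLOR_BGR2GRAY).astype(np.float32)
    ex=np.array([np.cos(th),np.sin(th)]);ey=np.array([-ex[1],ex[0]])
    ctr=W0+.084*ex-.032*ey
    # registration: rotation-symmetric dial -> best centre shift by bright face / dark bezel contrast
    def samp(cx,cy,r,a,z):
        r,a=np.broadcast_arrays(r,a)
        P=np.stack([cx+r*np.cos(th-a),cy+r*np.sin(th-a),np.full(r.shape,z),np.ones(r.shape)])
        q=K@(T[:3]@P.reshape(4,-1));q=(q[:2]/q[2]).astype(np.float32)
        return cv2.remap(g,q[0].reshape(r.shape),q[1].reshape(r.shape),cv2.INTER_LINEAR)
    A=np.arange(-.8,1.8,.05)[:,None]
    best=max(((samp(ctr[0]+i,ctr[1]+j,.040,A,.055).mean()-samp(ctr[0]+i,ctr[1]+j,.047,A,.054).mean()),i,j) for i in np.arange(-.005,.0051,.001) for j in np.arange(-.005,.0051,.001))
    cx,cy=ctr+best[1:]
    A=np.arange(-.7,1.5,.01)[:,None]
    out=[]
    for lo,hi in((.012,.022),(.030,.037)):
        p=samp(cx,cy,np.linspace(lo,hi,12)[None],A,.056).mean(1);p=cv2.GaussianBlur(p[:,None],(1,9),0)[:,0]
        w=np.clip(np.median(p)-p-.35*(np.median(p)-p.min()),0,None);k=p.argmin();m=abs(A[:,0]-A[k,0])<.25
        out.append(round(float((w*A[:,0])[m].sum()/w[m].sum()),3))
    return out,best
E
python3 - <<'E'
from h import *
print("top0",needle(cv2.imread("pics/top0.png"),"top"));print("side0",needle(cv2.imread("pics/side0.png")))
print("now",needle(cams.read_camera("side")))
E
```

```text
top0 ([0.898, 0.005], (np.float32(76.7162), np.float64(0.0), np.float64(0.001)))
side0 ([0.94, 0.007], (np.float32(42.10367), np.float64(0.002), np.float64(0.001)))
now ([0.689, 1.271], (np.float32(28.681847), np.float64(0.003), np.float64(0.002)))
```

```bash
python3 - <<'E'
from h import *
ex=np.array([np.cos(th),np.sin(th)])
def ang(h,t,off):
    f=lambda p:ray("side",310+(p[0]-off)/3.636,115+p[1]/3.643,.056)[:2]
    d=f(t)-f(h);return th-np.arctan2(d[1],d[0]),np.hypot(*d)
print(ang((154,110),(156,81),0),ang((554,110),(538,80),400),"bar",ang((154,110),(107,85),0),ang((554,110),(508,86),400))
E
sed -i 's/def needle(img,n="side"):/def needle(img,n="side",fix=None,amax=1.5):/; s/^    cx,cy=ctr+best\[1:\]/    if fix: best=(0,)+fix\n    cx,cy=ctr+best[1:]/; s/A=np.arange(-.7,1.5,.01)/A=np.arange(-.7,amax,.01)/' h.py
python3 - <<'E'
from h import *
im=cams.read_camera("side")
for m in(.7,.9,1.1):print(needle(im,fix=(.002,.001),amax=m))
E
```

```text
(np.float64(0.9084270277583746), np.float64(0.03479211490330102)) (np.float64(0.5930431161380765), np.float64(0.036900036912541054)) bar (np.float64(0.06461250431687326), np.float64(0.04110134765318164)) (np.float64(0.05449209863144833), np.float64(0.03980090642168928))
([0.589, 0.009], (0, 0.002, 0.001))
([0.608, 0.009], (0, 0.002, 0.001))
([0.608, 0.009], (0, 0.002, 0.001))
```

Start was about 0.92 and it now reads about 0.60, so roughly 15 mm is left. I'll lift, go back 13 mm, press and draw again.

```bash
python3 -m inch '[[-1,[0,0,-1],0],[-1,[0,0,-1],0],[-1,[-1.4,0,-1],0],[-1,[-1.4,0,-1],0],[-1,[-1.4,0,-0.3],0],[-1,[-1.4,0,0],0],[-1,[-1.4,0,0.1],0],[-1,[-1.4,0,0.1],0],[-1,[-1.2,0,0.1],0],[-1,[-1.0,0,0.1],0],[-1,[-0.8,0,0.1],0],[-1,[-0.6,0,0.1],0],[-1,[-0.4,0,0.1],0],[-1,[-0.4,0,0.1],0]]'
python3 - <<'E'
from h import *
im=cams.read_camera("side")
for m in(.5,.8):print(needle(im,fix=(.002,.001),amax=m))
E
```

```text
time: 6.35
eef_pos: [0.5031, -0.0441, 0.0798]
tcp_rot: [0.201, 0.98, -0.001, 0.003]
contact_force: [0.2, -0.6, 11.2]
opening: -0.002
([0.338, 0.03], (0, 0.002, 0.001))
([0.339, 0.031], (0, 0.002, 0.001))
```

```bash
python3 -m inch '[[-1,[0.2,0,0],0],[-1,[0.4,0,0],0],[-1,[0.6,0,0],0],[-1,[0.7,0,0],0],[-1,[0.7,0,0],0]]'
python3 - <<'E'
from h import *
im=cams.read_camera("side")
for m in(.5,.8):print(needle(im,fix=(.002,.001),amax=m))
E
```

```text
time: 6.9
eef_pos: [0.4966, -0.0413, 0.0797]
tcp_rot: [0.201, 0.98, -0.001, 0.003]
contact_force: [0.1, -0.2, 10.6]
opening: 0.002
([0.099, 0.019], (0, 0.002, 0.001))
([0.1, 0.019], (0, 0.002, 0.001))
```

```bash
python3 -m inch '[[-1,[0.1,0,0],0],[-1,[0.2,0,0],0],[-1,[0.2,0,0],0],[-1,[0.2,0,0],0],[-1,[0.2,0,-2],0],[-1,[0.2,0,-6],0],[-1,[8,0,-12],0],[-1,[8,5,-16],0],[-1,[5,20,-16],0],[-1,[5,30,-16],0],[-1,[5,30,-16],0],[-1,[5,30,-16],0],[-1,[5,30,-16],0],[-1,[5,30,-16],0],[-1,[5,30,-16],0],[-1,[5,30,-16],0]]'
python3 - <<'E'
from h import *
im=cams.read_camera("side");t=cams.read_camera("top")
print(needle(im),needle(im,fix=(.002,.001)),needle(t,"top"))
a=cv2.resize(t[145:300,290:480],(560,457),interpolation=cv2.INTER_CUBIC);cv2.imwrite("pics/t3.png",a)
E
```

```text
time: 8.55
eef_pos: [0.5658, 0.2549, 0.2358]
tcp_rot: [0.2, 0.98, -0.001, -0.001]
contact_force: [0.6, 0.3, -0.2]
opening: 0.002
([0.017, -0.025], (np.float32(46.88334), np.float64(0.002), np.float64(0.001))) ([0.017, -0.025], (0, 0.002, 0.001)) ([-0.1, -0.035], (np.float32(100.46056), np.float64(0.0), np.float64(0.001)))
```

View pics/t3.png

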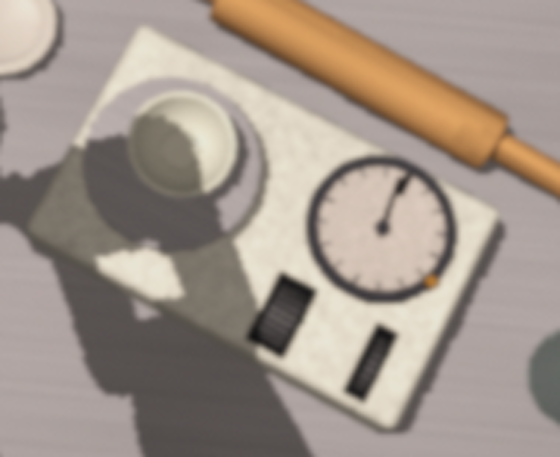

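The top view shows the needle, hub at (383,228) and visible to (400,187), nearly covering the bar at (405,180). The tab at (431,281) and the dish at (185,145) are unmoved. The two readings disagree (top -0.10, side +0.02, both sensitive to centre error), so I'll look closely with the wrist camera.

```bash
python3 -m inch '[[-1,[-5,-10,0],0],[-1,[-10,-20,0],0],[-1,[-17,-33.5,0],0],[-1,[-17,-33.5,0],0],[-1,[-17,-33.5,0],0],[-1,[-17,-33.5,5],0],[-1,[-17,-33.5,9.5],0],[-1,[-17,-33.5,9.5],0],[-1,[-17,-33.5,9.5],0],[-1,[-17,-33.5,9.5],0],[-1,[-17,-33.5,9.5],0],[-1,[-17,-33.5,9.5],0]]'
python3 - <<'E'
from h import *
s=status.get_state();im=cams.read_camera("wrist");print(s["eef_pos"],s["tcp_rot"])
p,q=s["eef_pos"],s["tcp_rot"];Rt=R.from_quat(q).as_matrix();m=cams.calibration("wrist")["mount"];K=cams.calibration("wrist")["camera_matrix"]
ex=np.array([np.cos(th),np.sin(th)]);ey=np.array([-ex[1],ex[0]]);c=W0+.084*ex-.032*ey
# rectified: up = case +x, left = case +y; 6 px/mm, 100 mm square
N=600;v,u=np.mgrid[:N,:N];a=(300-v)/6000;b=(300-u)/6000
P=np.stack([c[0]+a*ex[0]+b*ey[0],c[1]+a*ex[1]+b*ey[1],np.full(a.shape,.056)],-1)
C=((P-p)@Rt-m[:3,3])@m[:3,:3];rr=np.hypot(C[...,0],C[...,1]);t=np.arctan2(rr,C[...,2])/rr
rec=cv2.remap(im,(K[0,0]*t*C[...,0]+K[0,2]).astype(np.float32),(K[1,1]*t*C[...,1]+K[1,2]).astype(np.float32),cv2.INTER_CUBIC)
cv2.imwrite("pics/rec.png",rec)
E
```

```text
time: 9.85
eef_pos: [0.5921, -0.1192, 0.1445]
tcp_rot: [0.2, 0.98, -0.0, 0.002]
contact_force: [-0.1, -0.0, 0.2]
opening: -0.003
[ 0.5920672  -0.11923256  0.14450619] [ 2.00395398e-01  9.79713636e-01 -1.31855281e-04  1.69068218e-03]
```

View pics/rec.png

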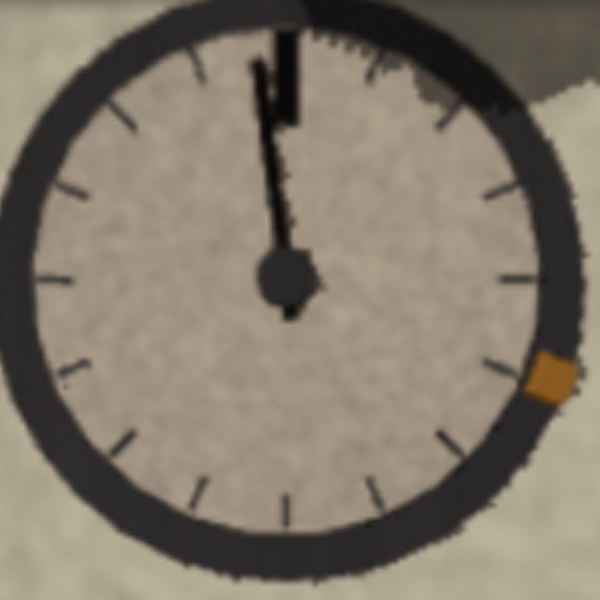

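The wrist view is clear: hub (286,277), needle tip (258,62), bar centred at (287,80). The needle is about -0.13 rad past zero, so it needs about +3.3 mm towards case +x (tool -x). The tab at (552,377) hasn't been disturbed. Back to the wheel.

```bash
python3 -m inch '[[-1,[4,1.5,0],0],[-1,[8,3,0],0],[-1,[11.2,3.4,0],0],[-1,[11.2,3.4,0],0],[-1,[11.2,3.4,0],0],[-1,[11.2,3.4,3],0],[-1,[11.2,3.4,5.5],0],[-1,[11.2,3.4,6.2],0],[-1,[11.2,3.4,6.2],0],[-1,[11.2,3.4,6.2],0],[-1,[11.2,3.4,6.2],0]]'; python3 -m inch '[[-1,[0,0,0.1],0],[-1,[0,0,0.2],0],[-1,[0,0,0.3],0],[-1,[0,0,0.3],0],[-1,[0,0,0.3],0]]'
python3 -c "
from h import *
print(needle(cams.read_camera('side'),fix=(.002,.001),amax=.7))"
```

```text
time: 11.0
eef_pos: [0.5025, -0.045, 0.0812]
tcp_rot: [0.201, 0.98, -0.0, 0.001]
contact_force: [0.3, 0.4, 1.0]
opening: -0.0
time: 11.5
eef_pos: [0.5036, -0.0455, 0.0799]
tcp_rot: [0.201, 0.98, -0.0, 0.002]
contact_force: [-0.9, -0.8, 7.9]
opening: 0.003
([0.116, 0.03], (0, 0.002, 0.001))
```

The side reading rose by 0.10 just from pressing. I'll lift straight up and re-measure with the wrist camera, numerically this time.

```bash
cat >> h.py <<'E'
def rect():
    s=status.get_state();im=cams.read_camera("wrist")
    p,q=s["eef_pos"],s["tcp_rot"];Rt=R.from_quat(q).as_matrix();k=cams.calibration("wrist");m=k["mount"];K=k["camera_matrix"]
    ex=np.array([np.cos(th),np.sin(th)]);ey=np.array([-ex[1],ex[0]]);c=W0+.084*ex-.032*ey+.0037*ex+.0023*ey
    v,u=np.mgrid[:600,:600];a=(300-v)/6000;b=(300-u)/6000
    P=np.stack([c[0]+a*ex[0]+b*ey[0],c[1]+a*ex[1]+b*ey[1],np.full(a.shape,.056)],-1)
    C=((P-p)@Rt-m[:3,3])@m[:3,:3];rr=np.hypot(C[...,0],C[...,1]);t=np.arctan2(rr,C[...,2])/rr
    return cv2.remap(im,(K[0,0]*t*C[...,0]+K[0,2]).astype(np.float32),(K[1,1]*t*C[...,1]+K[1,2]).astype(np.float32),cv2.INTER_CUBIC)
def fitneedle(rec):
    "dark centroid per row between hub and bar (r 8..23 mm), straight line -> angle (+ clockwise)"
    g=cv2.cvtColor(rec,cv2.COLOR_BGR2GRAY).astype(float);v=np.arange(165,250);xs=[]
    for r in v:
        w=np.clip(90-g[r,220:380],0,None);xs.append((w*np.arange(220,380)).sum()/max(w.sum(),1e-6))
    s,b=np.polyfit(v-300,xs,1);return -np.arctan(s),b,np.std(np.array(xs)-s*(v-300)-b)
E
python3 -m inch '[[-1,[0,0,-3],0],[-1,[0,0,-6.5],0],[-1,[-4,-1.5,-6.5],0],[-1,[-8,-3,-6.5],0],[-1,[-11.2,-3.4,-6.5],0],[-1,[-11.2,-3.4,-6.5],0],[-1,[-11.2,-3.4,-6.5],0],[-1,[-11.2,-3.4,-6.5],0],[-1,[-11.2,-3.4,-6.5],0]]'
python3 - <<'E'
from h import *
r=rect();cv2.imwrite("pics/rec2.png",r);print(fitneedle(r))
E
```

```text
time: 12.45
eef_pos: [0.5902, -0.1191, 0.1421]
tcp_rot: [0.201, 0.98, 0.0, -0.001]
contact_force: [-0.1, -0.5, -0.4]
opening: -0.003
(np.float64(-0.008137341311027356), np.float64(301.67885852766864), np.float64(0.5465587482982275))
```

View pics/rec2.png

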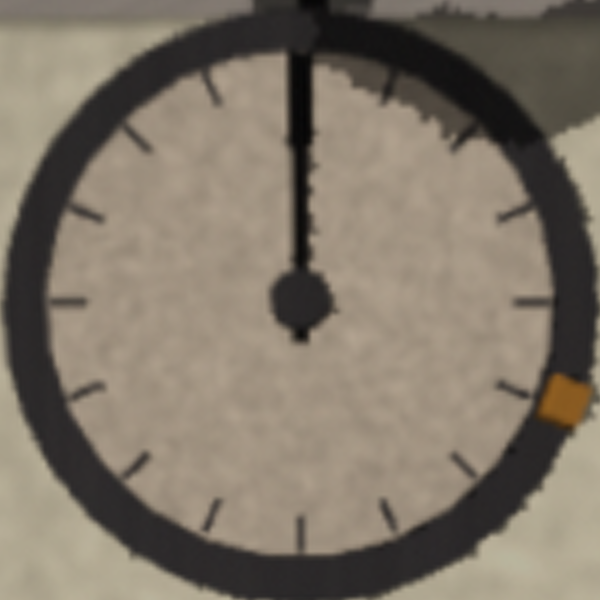

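The needle runs from the hub (300,300) straight along the bar at (300,100), with a fitted angle of -0.01 rad, and the tab at (565,400) keeps its place relative to the dial. The fingers are clear of everything. I'll check the dish and tab numerically against the first picture, then hand in.

```bash
python3 - <<'E'
from h import *
from plant import ctrl
a=cv2.imread("pics/side0.png");b=cams.read_camera("side");t=a[148:184,292:338]
r=cv2.matchTemplate(b[138:194,282:348],t,cv2.TM_CCOEFF_NORMED);print("dish match, shift",cv2.minMaxLoc(r)[1],np.array(cv2.minMaxLoc(r)[3])-10)
s=status.get_state();print(s["time"],s["contact_force"]);print(ctrl.sign_off())
E
```

```text
dish match, shift 0.9921591877937317 [0 0]
12.55 [-0.36211146  0.77081008 -0.69855527]
the job is handed in; nothing more can be done
None
```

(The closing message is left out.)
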